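Clip a slide down, scan it and swing the clip clear

ROBOT

A 6-joint arm with a two-finger parallel gripper is mounted at the origin on the work surface. World frame = base frame: x ahead of the robot, y to its left, z up, the work surface at z = 0. Lengths are in m, angles in rad, forces in N, time in s.
With the tool pointing down it reaches from about 0.275 to 0.825 m from the base axis. Payload 5.2 kg.
Tool frame: the origin (TCP) lies midway between the tips of the shut fingers; the grasp point (between the pads) lies 19 mm behind it; z points along the fingers, y is the line along which they close (so a half turn about z gives the same grasp; the last joint's range is limited). The gripper opens to 93 mm and grips with 3 to 60 N. Pads are 15 mm wide; open, the fingers measure 128 mm over their backs; the gripper's body (75 mm by 188 mm) begins 65 mm behind the grasp point.
Start: joints at [1.041, 0.259, 1.535, -0, 1.348, -0.203], TCP at [0.177, 0.521, 0.219] pointing down, gripper open.
Joint ranges: [-3.14, 3.14], [-0.91, 2.08], [0.19, 2.58], [-1.22, 4.36], [0.22, 2.71], [-3.12, 3.12]. Speed limits (rad/s): [2.57, 2.57, 3.14, 3.14, 3.14, 3.14].

INTERFACE

Orientations are given as [roll, pitch, yaw] about the fixed x, y, z axes, in that order (R = Rz(yaw) Ry(pitch) Rx(roll)).
In Python, from bench import get_obs, eyes, ticket gives the robot as it stands. The module is installed in compiled form; this text tells all that it offers.
- The arm moves only by the tool move_arm, never from a script. Its argument "rows" is a list of rows, each a list of 6 numbers: the shift along the tool's x, y, z in normalised numbers (1 is 60 cm), then the turn, a rotation vector about the tool's x, y, z in normalised numbers (1 is 2 rad). A call has 1 to 12 rows; each row is the pose to reach, as a shift and turn from the pose commanded when the call began, along the tool's axes at that moment; what a row does not reach only later rows make up. A row lasts 1/8 s, in which the tool goes at most 62.5 mm and 10.7 degrees, less where a joint would pass 70% of its speed; a pose out of reach is approached as far as the arm can. No shift or turn number may pass 1 either way. A call with a gripper value outside its range is refused whole. "fingers" is the finger opening in cm, from 0 to 9.3, set as the call begins (left out, the last holds). The fingers move at their own pace and stop on an object; "newtons" is the grip in N (left out, the last holds). Time passes only in rows, so rows that repeat a pose let the fingers close. It gives the time, the measured TCP pose, the force, the opening and the grip force at its end, in the units of the state.
- get_obs(): the state, without advancing time (a new reading comes with each control period).
- eyes.snapshot(name): name is "scene" or "side" or "wrist"; returns a dict with "frame" (480x640x3 uint8, red, green, blue), "depth" (480x640 float32, m along the optical axis (not along the pixel's ray), 0 where there is no reading), "intrinsics" (3x3 intrinsics, pixels), "world_to_cam" (4x4, takes a point from world to camera coordinates); the wrist camera has in their place "hand_eye" (4x4, takes a point from camera to tool coordinates, whose origin is the TCP and whose axes are the flange's). Camera axes: x right, y up, looking along -z (the intrinsics and any distortion apply to the point x, -y, -z); pixel columns grow to the right and rows downward; lengths in m; the calibration is good to about 2 mm. A picture is of the moment at which its call begins: read the wrist's pose just before it.
- ticket.job_done(): hands the job in; it is judged then, once.
The state is a dict: "clock": time; "joints": joint angles; "dq": joint speeds; "tau": joint torques, N m; "position": TCP position; "tool_rot": TCP orientation; "contact_force": force on the tool from outside, world axes, zero at the start; "ft_torque": the same for the moment, N m; "width": finger opening in m; "grasp_force": force on a finger pad.
Only numpy, scipy, OpenCV 4.12 (cv2) and the standard library are available. Lean on these libraries where they do the work, as an engineer would, in place of code of your own. Each camera call takes 0.05 s, during which the arm holds its last target. There are 200 camera calls.

TASK

Scan the mounted slide on the desk scanner: with closed fingertips against its upright tab, swing the spring clip round its pivot screw onto the edge of the slide and lean it firmly home against its stop (about 10 N for half a second, never as much as 16), let go of it, press the scan button right down and let it up, then swing the clip all the way back to its rest stop, clear of the slide. Leave the slide lying flat in its nest and the other things where they are.

Things in the scene. Friction and masses are not known exactly. Their poses are not given: they have to be found in the camera images.
- scanner: Low slide scanner 210 x 230 x 24 mm, black housing, plain metal top, fixed to the desk (z = 0), turned up to 0.45 rad. Origin: centre of underside; x to its back, y to the side where the clip rests, z up. On its top in these axes (mm): slide nest centred (-10, -35), rims 3 high; pivot screw (70, 15); button (-75, 70).
- pivot (a point): Pivot screw's axis at the level of the scanner's top plate. Screw head 18 mm across, up to 19 mm above the plate. Under it a 60 mm collar disc with two stop pins (18 mm high, 24 mm from the axis), one for each end of the swing. The collar was set by hand, up to 0.1 rad off either way, unmeasured: feel for the stops. It does not turn under allowed forces.
- swivel (a joint): Clip's angle round the pivot, rad, from its rest stop: 0 = at rest stop, clear of the slide; grows anticlockwise from above; 1.30 = at the other stop, nose on the slide. Starts at 0.10 to 0.35. It stays where it is left (1 N at the tab turns it). Both stops are hard: the force climbs within a millimetre or two.
- clip: The steel spring clip: a stiff bar 10 mm wide from the pivot screw to the tab, below it a springy blade ending in the nose. Origin: on the pivot axis at the level of the scanner's top; x towards the nose, z up, y the way the nose moves as the swivel grows. Riding onto the slide takes 2 to 6 N at the tab, 0.4 to 0.1 rad before the stop. Squeezing counts against the 16 N too, and 16 N bends it.
- tab (a point): Centre of the top of the clip's upright tab, the steel block to push: 14 mm along the bar, 10 mm across it (clip y), its centre line 58 mm from the pivot axis. This point is 40 mm above the scanner's top, 64 mm above the desk; the bar's upper face, over which the tab stands, is 25 mm lower. Orientation: the clip's.
- nose (a point): Lowest point of the clip's nose, a round steel pad 22 mm across with a bevelled underside, 84 mm from the pivot axis. Off the slide it hangs 2 mm above the top plate, 2 mm below the slide's upper face; it must climb the slide's edge, and then presses the slide with about 2 N.
- slide: The mounted slide: 70 x 70 x 4 mm, a plain grey frame 12 mm wide round a transparent picture, 30 g, lying loose in its nest on the scanner with 1.5 mm play all round. Origin: centre of its underside. 12 N on it cracks it.
- button_base: The scan button in its round black housing (44 mm across, 12 mm high), on the scanner's front corner on the clip's rest side; carries the button. Origin: centre of the underside, on the top plate.
- button_top (a point): Centre of the top of the round grey scan button (28 mm across), 18 mm above the scanner's top plate when up. It goes straight down.
- button (a joint): Travel of the button, m: 0 up, 0.006 fully down. It resists with 1.5 N at first, 5 N fully down, and springs back. 25 N breaks it.
- loupe: Bystander: small black magnifier, 38 mm across, 34 mm high, standing on the scanner's back corner. Origin: centre of its underside.
- slide_tray: Bystander: small wooden tray 85 x 75 x 45 mm full of upright slides (62 mm high in all), beside the scanner. Origin: centre of its underside.
- pencil: Bystander: pencil, 160 mm long, lying beside the scanner. Origin: underside, mid-length.
- glasses_case: Bystander: brown spectacle case 160 x 62 x 36 mm. Origin: centre of its underside.
- cup_a: Bystander: white cup, 84 mm across, 85 mm high. Origin: centre of its underside.
- cup_b: Bystander: another such cup.
- kettle: Bystander: steel kettle, 192 mm high, 144 mm across at its foot, on a wooden serving tray. Origin: centre of its underside.
- book: Bystander: closed book, 140 x 200 x 27 mm. Origin: centre of its underside.
Not all that is in view belongs to the job. Of the things like the slide, leave any that is turquoise; of the rest the larger one is meant.

How it is judged:
On the way, in this order (a step that is already met when the one before it is completed fails the run):
1. the clip is on the slide and leaned firmly (over 7 N for 0.3 s) against its stop (value of joint swivel above 1.27 rad and contact force between the fingers and clip above 7 N and contact force between clip and slide above 0.5 N), for 0.3 s.
2. the scan button is pressed right down while the clip, let go, holds the slide (value of joint button above 0.005 m and value of joint swivel above 1.25 rad and contact force between clip and slide above 0.5 N and contact force between the fingers and clip below 0.1 N and z of slide in the frame of scanner between 0.0225 and 0.0255 m and angle between slide's own z axis and vertical below 0.05 rad and distance of slide from where it was at the start of the episode below 0.006 m), for 0.1 s.
3. the clip is swung back to its rest stop (value of joint swivel below 0.04 rad), for 0.2 s.
At the end, for the whole second after the job is handed in: The clip is against its rest stop (within 0.04 rad) and off the slide, the button is up (within 1.5 mm), and the slide is at rest, flat in its nest (within 6 mm of where it lay), after it was clipped, leaned home and scanned in that order (value of joint swivel below 0.04 rad and value of joint button below 0.0015 m and contact force between clip and slide below 0.05 N and linear speed of slide below 0.01 m/s and z of slide in the frame of scanner between 0.0225 and 0.0255 m and angle between slide's own z axis and vertical below 0.05 rad and distance of slide from where it was at the start of the episode below 0.006 m); the robot touches nothing.
It fails at once if the clip is pushed or squeezed with more than 16 N (contact force between the fingers and clip above 16 N).
It fails at once if the slide is pressed with more than 12 N (contact force between any of clip, the fingers and slide above 12 N).
It fails at once if the button is hit with more than 25 N (contact force between the arm and button_base above 25 N).
It fails at once if a bystander is moved by more than 15 mm (distance of any of loupe, slide_tray, pencil, glasses_case, cup_a, cup_b, kettle, book from where it was at the start of the episode above 0.015 m).
It also fails if it takes over 72 s, if anything falls off the work surface, if the arm or the gripper's body presses on something with over 40 N, if the wrist force passes 120 N, or if a joint passes its speed limit or range.

## Working session

There is one attempt and no reset: what is moved stays moved. The work goes in short steps, Python scripts to look and compute and a tool call to move; the robot and the scene stay as the last step left them, time stands still between calls to the robot, and variables do not carry over. Pictures are saved under pics/ and viewed, at most 10 in all, crops included, and the job is handed in when it is done.

Besides the shell and the picture viewer there is one more tool, called after "Call:" by a JSON object that holds its "method" and its "body". move_arm: Moves the arm, as the interface text tells. Its arguments: {"type":"object","properties":{"rows":{"type":"array","items":{"type":"array","items":{"type":"number"}}},"fingers":{"type":"number"},"newtons":{"type":"number"}},"required":["rows"]}

```bash
mkdir -p pics; cat > h.py <<'E'
import numpy as np, cv2
from bench import get_obs, eyes, ticket
from scipy.spatial.transform import Rotation as R
def snap(n):
    o=get_obs(); s=eyes.snapshot(n)
    if 'world_to_cam' in s: c2w=np.linalg.inv(s['world_to_cam'])
    else:
        T=np.eye(4); T[:3,:3]=R.from_euler('xyz',o['tool_rot']).as_matrix() if np.size(o['tool_rot'])==3 else np.array(o['tool_rot']).reshape(3,3)
        T[:3,3]=o['position']; c2w=T@s['hand_eye']
    s['c2w']=c2w; return s
def ray(s,uv):
    K=s['intrinsics']; d=np.array([(uv[0]-K[0,2])/K[0,0],-(uv[1]-K[1,2])/K[1,1],-1.])
    return s['c2w'][:3,3], s['c2w'][:3,:3]@d
def plane(s,uv,z):
    o,d=ray(s,uv); return o+d*(z-o[2])/d[2]
def dep(s,uv):
    o,d=ray(s,uv); return o+d*s['depth'][int(round(uv[1])),int(round(uv[0]))]
def save(s,name): cv2.imwrite('pics/'+name,s['frame'][:,:,::-1])
E
python3 - <<'E'
from h import *
np.set_printoptions(precision=4,suppress=True)
print(get_obs())
for n in ['scene','side','wrist']:
    s=snap(n); save(s,n+'0.png'); print(n,s['intrinsics'],s['c2w'],[k for k in s])
E
```

```text
{'clock': 0.0, 'joints': array([ 1.0412,  0.2593,  1.5361,  0.    ,  1.348 , -0.2028]), 'dq': array([ 0.0007,  0.0009, -0.0006,  0.0005, -0.0011,  0.0005]), 'tau': array([ -0.002 , -43.7312, -28.3995,   0.0715,   0.0416,  -0.0002]), 'position': array([0.1762, 0.5204, 0.2178]), 'tool_rot': array([-3.1398, -0.0004,  2.8148]), 'contact_force': array([0.9218, 0.3478, 0.3369]), 'ft_torque': array([0.0061, 0.0653, 0.0183]), 'grasp_force': 0.0, 'width': 0.09302873963148733}
scene [[535.3295   0.     310.4473]
 [  0.     535.3295 236.3031]
 [  0.       0.       1.    ]] [[-0.484  -0.4813  0.7308  1.7342]
 [ 0.8749 -0.2495  0.4151  0.7119]
 [-0.0174  0.8403  0.5419  0.9627]
 [ 0.      0.      0.      1.    ]] ['frame', 'depth', 'intrinsics', 'world_to_cam', 'c2w']
side [[488.9617   0.     313.5906]
 [  0.     488.9617 243.3354]
 [  0.       0.       1.    ]] [[ 0.8679  0.3882 -0.31    0.1671]
 [-0.4968  0.6694 -0.5524 -0.6675]
 [-0.007   0.6334  0.7738  1.0599]
 [ 0.      0.      0.      1.    ]] ['frame', 'depth', 'intrinsics', 'world_to_cam', 'c2w']
wrist [[360.9531   0.     317.82  ]
 [  0.     360.9531 237.0706]
 [  0.       0.       1.    ]] [[ 0.3219 -0.9174 -0.2338  0.1117]
 [ 0.9468  0.3115  0.0812  0.5426]
 [-0.0017 -0.2475  0.9689  0.3826]
 [ 0.      0.      0.      1.    ]] ['frame', 'depth', 'intrinsics', 'hand_eye', 'c2w']
```

View pics/scene0.png

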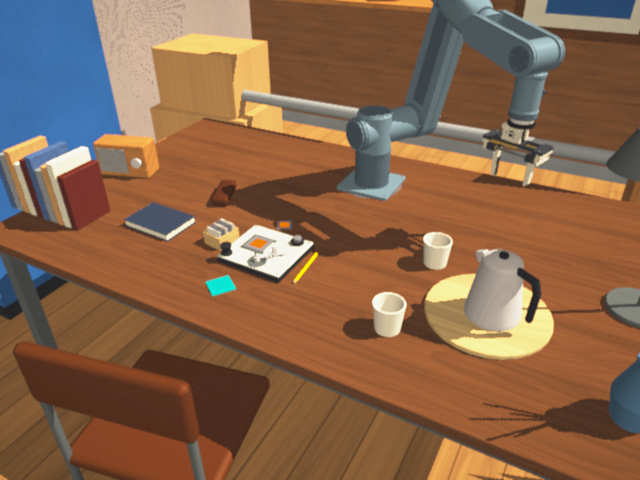

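View pics/side0.png

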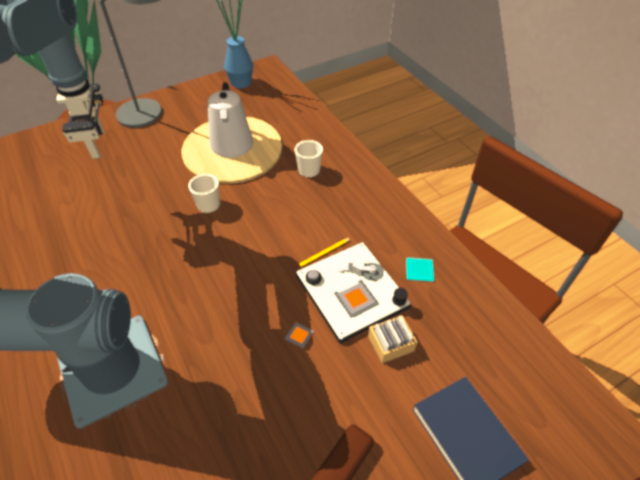

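Slide candidates in the side view: the grey frame in the scanner's nest at (356,297), the turquoise one at (420,269), and a smaller grey frame on the desk at (299,335). I choose (356,297), which is the larger and not turquoise. Next I check it in a close crop and measure roughly.

```bash
python3 - <<'E'
from h import *
np.set_printoptions(precision=4,suppress=True)
s=snap('side')
for n,uv in dict(nest=(356,297),button=(314,277),pivot=(372,271),tab=(350,268),loupe=(400,296),c1=(299,273),c2=(362,246),c3=(408,304),c4=(344,336),small=(299,335)).items():
    print(n,plane(s,uv,.024),dep(s,uv))
cr=s['frame'][230:350,280:440,::-1]
cv2.imwrite('pics/crop1.png',cv2.resize(cr,None,fx=5,fy=5,interpolation=cv2.INTER_CUBIC))
E
```

```text
nest [ 0.5877 -0.1324  0.024 ] [ 0.587  -0.1334  0.026 ]
button [ 0.527  -0.0263  0.024 ] [ 0.5201 -0.0386  0.0439]
pivot [ 0.6678 -0.0856  0.024 ] [ 0.6622 -0.0922  0.0357]
tab [ 0.6233 -0.0486  0.024 ] [ 0.6182 -0.0555  0.0356]
loupe [ 0.685  -0.1852  0.024 ] [ 0.6704 -0.1988  0.0532]
c1 [0.4995 0.0044 0.024 ] [0.4988 0.0031 0.0261]
c2 [ 0.6915 -0.0022  0.024 ] [ 0.6913 -0.0024  0.0244]
c3 [ 0.6882 -0.2143  0.024 ] [ 0.6898 -0.2129  0.0208]
c4 [ 0.5035 -0.2103  0.024 ] [ 0.5042 -0.2093  0.0219]
small [ 0.4124 -0.1546  0.024 ] [ 0.4181 -0.1428  0.0001]
```

View pics/crop1.png

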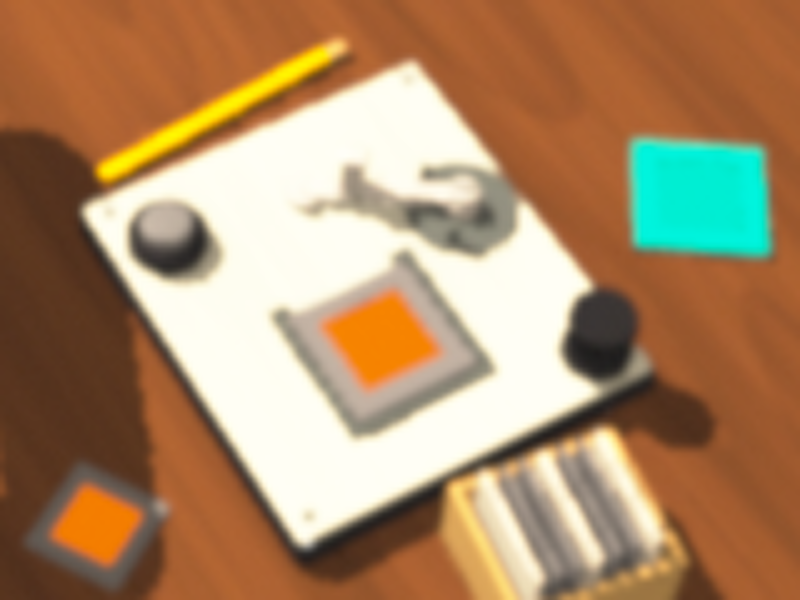

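The crop confirms the large grey frame with the orange picture in the three-sided nest. The clip lies on the button's side with its tab near crop (350,175) and its pivot near (465,200). Next I bring the wrist camera over it.

Units first: shifts go in shares of 60 cm and turns go in shares of 2 rad. So -52.7 cm is -0.8783, -49 cm is -0.8167, 1.2 rad is 0.6.

Call:
{"method": "move_arm", "body": {"rows": [[0, 0, -0.0833, 0, 0, 0], [-0.0667, -0.05, -0.1333, 0, 0, 0.05], [-0.15, -0.1333, -0.1333, 0, 0, 0.1], [-0.2333, -0.2, -0.1333, 0, 0, 0.175], [-0.3167, -0.2667, -0.1333, 0, 0, 0.25], [-0.4, -0.3417, -0.1333, 0, 0, 0.325], [-0.4833, -0.4167, -0.1333, 0, 0, 0.4], [-0.5667, -0.4917, -0.1333, 0, 0, 0.475], [-0.65, -0.5667, -0.1333, 0, 0, 0.55], [-0.7333, -0.6333, -0.1167, 0, 0, 0.6], [-0.8167, -0.7, -0.0667, 0, 0, 0.625], [-0.8783, -0.7583, 0, 0, 0, 0.625]], "fingers": 0, "newtons": 20}}

```text
clock: 1.7
position: [0.5141, -0.0516, 0.2395]
tool_rot: [3.139, 0.001, 1.563]
contact_force: [0.3, 0.2, -0.3]
width: 0.0005
grasp_force: 0.0
```

Call:
{"method": "move_arm", "body": {"rows": [[0, 0, 0, 0, 0, 0], [0, 0, 0, 0, 0, 0], [0, 0, 0, 0, 0, 0]]}}

```text
clock: 2.08
position: [0.5125, -0.0481, 0.2405]
tool_rot: [3.14, 0.0, 1.566]
contact_force: [0.1, 0.3, 0.4]
width: 0.0002
grasp_force: 0.0
```

```bash
python3 - <<'E'
from h import *
np.set_printoptions(precision=4,suppress=True)
print(get_obs())
s=snap('wrist'); save(s,'w1.png'); np.savez('w1.npz',**s); print(s['c2w'])
E
```

```text
{'clock': 2.075, 'joints': array([-0.3108,  0.1794,  1.5829,  0.0003,  1.3776, -0.3064]), 'dq': array([ 0.0064, -0.006 ,  0.0003, -0.0028, -0.0034, -0.0009]), 'tau': array([ -0.5239, -38.5961, -28.5797,   0.0423,   0.0212,   0.0056]), 'position': array([ 0.5125, -0.0481,  0.2405]), 'tool_rot': array([3.1399, 0.0002, 1.5663]), 'contact_force': array([0.1308, 0.2566, 0.3991]), 'ft_torque': array([-0.044 ,  0.0591, -0.0119]), 'grasp_force': 0.0, 'width': 0.00018264706009112508}
[[ 1.      0.0057 -0.0001  0.5126]
 [-0.0055  0.9687  0.2482  0.0203]
 [ 0.0015 -0.2482  0.9687  0.4051]
 [ 0.      0.      0.      1.    ]]
```

View pics/w1.png

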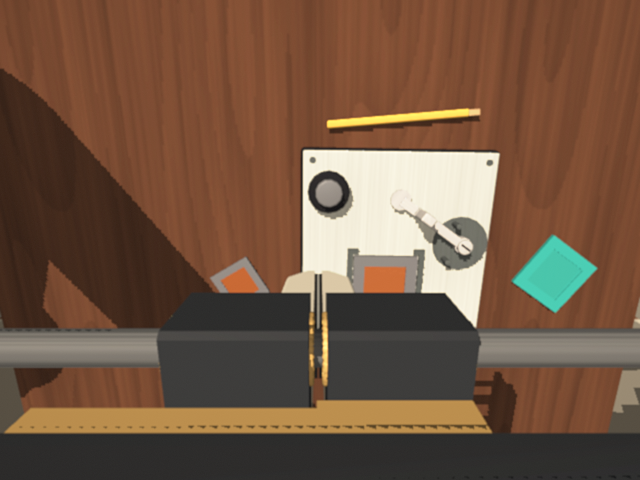

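Wrist view: button (329,192), pivot screw head (464,247), tab about (430,217), nose pad (400,200), slide's orange centre about (385,275), fingertips at (318,285). I move to a second, closer place for a parallax view.

To row units: 7 cm is 0.1167, -6 cm is -0.1.

Call:
{"method": "move_arm", "body": {"rows": [[-0.05, 0.0583, 0.05, 0, 0, 0], [-0.1, 0.1167, 0.1, 0, 0, 0], [-0.1, 0.1167, 0.1, 0, 0, 0], [-0.1, 0.1167, 0.1, 0, 0, 0], [-0.1, 0.1167, 0.1, 0, 0, 0]]}}

```text
clock: 2.75
position: [0.5822, -0.1087, 0.1812]
tool_rot: [3.139, 0.001, 1.566]
contact_force: [0.6, -0.4, -0.4]
width: 0.0006
grasp_force: 0.0
```

```bash
python3 - <<'E'
from h import *
np.set_printoptions(precision=4,suppress=True)
s=snap('wrist'); save(s,'w2.png'); np.savez('w2.npz',**s); print(s['c2w'])
a=cv2.imread('pics/w1.png')[140:300,290:510]; b=cv2.imread('pics/w2.png')
a=cv2.resize(a,(440,320),interpolation=cv2.INTER_CUBIC)
im=np.zeros((600,800,3),np.uint8); b=cv2.resize(b,(640,480)); 
cv2.imwrite('pics/w2v.png',b)
E
```

```text
[[ 1.      0.0061 -0.0007  0.5822]
 [-0.0057  0.9686  0.2487 -0.0402]
 [ 0.0022 -0.2487  0.9686  0.3458]
 [ 0.      0.      0.      1.    ]]
```

View pics/w2v.png

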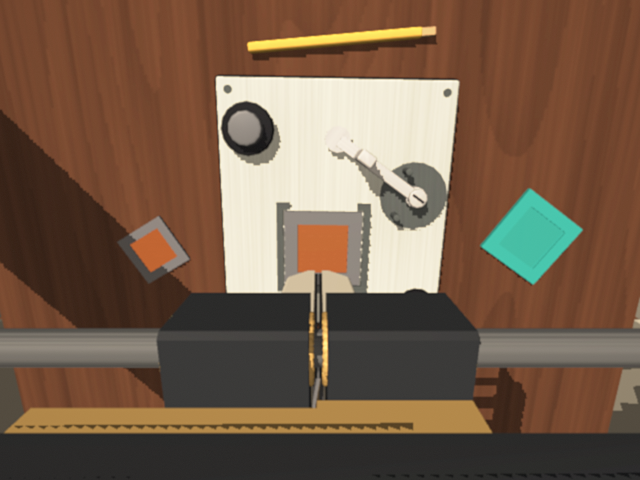

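Second view: button top (245,128), pivot screw head (417,198), tab top about (366,158), nose (338,140). I now segment by height and triangulate across the two views.

```bash
python3 - <<'E'
from h import *
np.set_printoptions(precision=4,suppress=True)
S=[dict(np.load(f)) for f in('w1.npz','w2.npz')]
res={}
for i,s in enumerate(S):
    K=s['intrinsics']; v,u=np.mgrid[:480,:640]; d=s['depth']
    P=np.stack([(u-K[0,2])/K[0,0]*d,-(v-K[1,2])/K[1,1]*d,-d],-1)@s['c2w'][:3,:3].T+s['c2w'][:3,3]
    ok=(d>0)&(v<285)&(P[...,0]>.47)&(P[...,0]<.74)&(P[...,1]<.02)
    print('plate z',np.median(P[ok&(abs(P[...,2]-.024)<.008)][:,2]))
    reg={'tab':(ok&(P[...,2]>.056)&(P[...,0]>.58)&(P[...,1]>-.12)),
     'screw':(ok&(P[...,2]>.0395)&(P[...,2]<.05)&(P[...,0]>.655)&(P[...,1]>-.12)),
     'button':(ok&(P[...,2]>.0385)&(P[...,0]<.56)&(P[...,1]>-.08))}
    for n,m in reg.items():
        k,l,st,c=cv2.connectedComponentsWithStats(m.astype(np.uint8))
        j=1+np.argmax(st[1:,4]) if k>1 else 0
        q=P[l==j]; print(i,n,st[j],c[j],q.mean(0),q[:,2].max()); res[n,i]=c[j]
        if n=='tab': r=cv2.minAreaRect(np.float32(q[:,:2]*1000)); print(r)
    # plate mask
    m=ok&(abs(P[...,2]-.024)<.004)
    q=P[m][:,:2]; print('plate',cv2.minAreaRect(np.float32(q*1000)),q.min(0),q.max(0))
    g=m&(s['frame'].min(-1)>150); k,l,st,c=cv2.connectedComponentsWithStats(g.astype(np.uint8)); j=1+np.argmax(st[1:,4])
    E=l==j; vv=[(P[np.where(E[:,uu])[0].min(),uu,:2]) for uu in range(*( (310,490) if i==0 else (225,450)))]
    vv=np.array(vv); print('top edge fit',np.polyfit(vv[:,0],vv[:,1],1))
def tri(a,b):
    A=np.zeros((3,3));B=np.zeros(3)
    for s,uv in zip(S,(a,b)):
        o,d=ray(s,uv); d/=np.linalg.norm(d); M=np.eye(3)-np.outer(d,d); A+=M;B+=M@o
    return np.linalg.solve(A,B)
for n in('tab','screw','button'): print(n,'tri',tri(res[n,0],res[n,1]))
E
```

```text
plate z 0.022902829619884518
0 tab [419 212  18  16 160] [427.5562 219.5875] [ 0.619  -0.0507  0.0623] 0.06484466173056153
((619.86767578125, -51.3076171875), (9.837539672851562, 13.974207878112793), 54.924224853515625)
0 screw [457 241  16  14 161] [464.5404 247.5342] [ 0.6665 -0.0852  0.0412] 0.04306201831014361
0 button [285 271  66  14 715] [317.4979 278.7133] [ 0.5123 -0.0394  0.2492] 0.2576444108663648
plate ((597.61328125, -60.219932556152344), (146.24325561523438, 203.95114135742188), 88.79766845703125) [ 0.4946 -0.1343] [0.7009 0.0149]
top edge fit [-0.0198  0.0242]
plate z 0.022913520937831
1 tab [313 271  38  14 405] [330.163  278.7852] [ 0.5878 -0.1001  0.1896] 0.1981105938177632
((588.388671875, -101.45584869384766), (16.65269660949707, 4.677868366241455), 1.448922038078308)
1 screw [408 190  19  18 257] [417.0661 198.4708] [ 0.6668 -0.0851  0.0412] 0.043574022644854105
1 button [228 111  35  36 960] [244.3833 128.3229] [ 0.5242 -0.0275  0.0443] 0.047177435751345476
plate ((597.3617553710938, -79.16622924804688), (184.4783172607422, 204.35177612304688), 88.83820343017578) [ 0.4936 -0.1706] [0.701  0.0147]
top edge fit [-0.0215  0.0253]
tab tri [ 0.5671 -0.0307  0.2932]
screw tri [ 0.6669 -0.0853  0.0404]
button tri [ 0.5337 -0.0439  0.2088]
```

Tab at about (0.619,-0.051), screw (0.667,-0.085), clip angle about 2.52 rad, scanner yaw about -0.022. The measured geometry matches the text. I go beside the tab on its rest side.

To row units: 8 cm is 0.1333, 7.6 cm is 0.1267, 0.618 rad is 0.309.

Call:
{"method": "move_arm", "body": {"rows": [[0.0333, 0.025, 0, 0, 0, 0.075], [0.0667, 0.05, 0, 0, 0, 0.15], [0.1, 0.0667, 0.0333, 0, 0, 0.225], [0.1267, 0.0817, 0.0833, 0, 0, 0.3], [0.1267, 0.0817, 0.1333, 0, 0, 0.309], [0.1267, 0.0817, 0.1333, 0, 0, 0.309], [0.1267, 0.0817, 0.1333, 0, 0, 0.309]]}}

```text
clock: 3.68
position: [0.6323, -0.034, 0.1012]
tool_rot: [3.139, -0.001, 0.947]
contact_force: [0.9, -0.6, 0.6]
width: 0.0006
grasp_force: 0.0
```

```bash
python3 - <<'E'
from h import *
np.set_printoptions(precision=4,suppress=True)
o=get_obs();print(o['position'],o['tool_rot'],o['contact_force'])
s=snap('wrist'); save(s,'w3.png')
K=s['intrinsics']; v,u=np.mgrid[:480,:640]; d=s['depth']
P=np.stack([(u-K[0,2])/K[0,0]*d,-(v-K[1,2])/K[1,1]*d,-d],-1)@s['c2w'][:3,:3].T+s['c2w'][:3,3]
m=(P[...,2]>.055)&(P[...,2]<.075)&(abs(P[...,0]-.62)<.04)&(abs(P[...,1]+.05)<.04)
print(m.sum(), P[m].mean(0) if m.sum() else 0)
# finger extent in tool frame
Rt=R.from_euler('xyz',o['tool_rot']).as_matrix(); Q=(P-o['position'])@Rt
for z0,z1 in((-.002,.002),(-.01,-.002),(-.02,-.01),(-.03,-.02),(-.045,-.03)):
    f=(d>0)&(Q[...,2]>z0)&(Q[...,2]<z1)&(abs(Q[...,1])<.06)&(abs(Q[...,0])<.05)
    if f.sum(): print(z0,z1,f.sum(),Q[f].min(0),Q[f].max(0))
E
```

```text
[ 0.6323 -0.034   0.1012] [ 3.1394 -0.0009  0.9474] [ 0.9249 -0.6481  0.5734]
0 0
-0.002 0.002 75 [ 0.007  -0.0076 -0.002 ] [0.0094 0.0082 0.0019]
-0.01 -0.002 383 [-0.0075 -0.0145 -0.01  ] [ 0.0095  0.0144 -0.002 ]
-0.02 -0.01 541 [ 0.007  -0.0152 -0.02  ] [ 0.0096  0.015  -0.01  ]
-0.03 -0.02 395 [ 0.0071 -0.0155 -0.0296] [ 0.01    0.0153 -0.02  ]
-0.045 -0.03 190 [ 0.0066 -0.0027 -0.0448] [ 0.0098  0.0025 -0.03  ]
```

To row units: 5.4 cm is 0.09, 4.5 cm is 0.075.

Call:
{"method": "move_arm", "body": {"rows": [[0, 0, 0.0417, 0, 0, 0], [0, 0, 0.075, 0, 0, 0], [0, 0, 0.09, 0, 0, 0], [0, 0, 0.09, 0, 0, 0], [0, 0, 0.09, 0, 0, 0], [0, 0, 0.09, 0, 0, 0]]}}

```text
clock: 4.47
position: [0.6323, -0.0341, 0.0464]
tool_rot: [3.14, -0.001, 0.947]
contact_force: [0.1, 0.1, -0.4]
width: 0.0002
grasp_force: 0.0
```

```bash
cat > arc.py <<'E'
from h import *
import sys
np.set_printoptions(precision=4,suppress=True)
piv=np.array([.6667,-.0853]); off=float(sys.argv[2]) if len(sys.argv)>2 else .0125
o=get_obs(); p=o['position']; y=o['tool_rot'][2]; print(o['clock'],p,y,'F',o['contact_force'])
ex=np.array([np.cos(y),np.sin(y)]); ey=np.array([np.sin(y),-np.cos(y)])
d=p[:2]-piv; print('now: radial',-d@ey,'offset',d@ex)
for a in eval(sys.argv[1]):
    u=np.array([np.cos(a),np.sin(a)]); t=np.array([-u[1],u[0]])
    q=piv+.058*u-off*t; e=q-p[:2]
    dy=(a-np.pi/2-y+np.pi)%(2*np.pi)-np.pi
    print('a %.3f -> x %.2f y %.2f rz %.3f'%(a,100*e@ex,100*e@ey,-dy))
E
python3 arc.py 'np.arange(2.52,3.75,.08)'
```

```text
4.475 [ 0.6323 -0.0341  0.0464] 0.946852755325754 F [ 0.0716  0.1398 -0.3702]
now: radial 0.05781296093454986 offset 0.02141194288150965
a 2.520 -> x -0.90 y -0.02 rz -0.002
a 2.600 -> x -1.37 y -0.10 rz -0.082
a 2.680 -> x -1.85 y -0.14 rz -0.162
a 2.760 -> x -2.32 y -0.15 rz -0.242
a 2.840 -> x -2.79 y -0.12 rz -0.322
a 2.920 -> x -3.26 y -0.05 rz -0.402
a 3.000 -> x -3.72 y 0.06 rz -0.482
a 3.080 -> x -4.18 y 0.21 rz -0.562
a 3.160 -> x -4.61 y 0.39 rz -0.642
a 3.240 -> x -5.04 y 0.60 rz -0.722
a 3.320 -> x -5.44 y 0.85 rz -0.802
a 3.400 -> x -5.83 y 1.13 rz -0.882
a 3.480 -> x -6.19 y 1.44 rz -0.962
a 3.560 -> x -6.52 y 1.78 rz -1.042
a 3.640 -> x -6.83 y 2.14 rz -1.122
a 3.720 -> x -7.10 y 2.53 rz -1.202
```

To row units: -4.61 cm is -0.0768, -4.18 cm is -0.0697, -0.08 rad is -0.04.

Call:
{"method": "move_arm", "body": {"rows": [[-0.0083, 0, 0, 0, 0, 0], [-0.015, 0, 0, 0, 0, 0], [-0.0228, -0.0017, 0, 0, 0, -0.04], [-0.0308, -0.0023, 0, 0, 0, -0.08], [-0.0387, -0.0025, 0, 0, 0, -0.12], [-0.0465, -0.002, 0, 0, 0, -0.16], [-0.0543, -0.0008, 0, 0, 0, -0.2], [-0.062, 0.001, 0, 0, 0, -0.24], [-0.0697, 0.0035, 0, 0, 0, -0.28], [-0.0768, 0.0065, 0, 0, 0, -0.32], [-0.0768, 0.0065, 0, 0, 0, -0.32], [-0.0768, 0.0065, 0, 0, 0, -0.32]]}}

```text
clock: 5.98
position: [0.6076, -0.0738, 0.0453]
tool_rot: [-3.141, 0.0, 1.585]
contact_force: [0.2, -0.4, 0.8]
width: 0.0003
grasp_force: 0.0
```

```bash
python3 arc.py 'np.arange(3.16,3.75,.04)'; python3 - <<'E'
from h import *
for n,c in(('side',(slice(230,350),slice(290,450))),):
    s=snap(n); cv2.imwrite('pics/s4.png',cv2.resize(s['frame'][c][:,:,::-1],None,fx=4,fy=4,interpolation=cv2.INTER_CUBIC))
E
```

```text
5.975 [ 0.6076 -0.0738  0.0453] 1.5851155820423124 F [ 0.1994 -0.4305  0.8049]
now: radial 0.05889607771648515 offset 0.012325994289470113
a 3.160 -> x -0.01 y 0.08 rz -0.004
a 3.200 -> x -0.24 y 0.04 rz -0.044
a 3.240 -> x -0.47 y 0.01 rz -0.084
a 3.280 -> x -0.71 y -0.02 rz -0.124
a 3.320 -> x -0.95 y -0.04 rz -0.164
a 3.360 -> x -1.18 y -0.04 rz -0.204
a 3.400 -> x -1.42 y -0.04 rz -0.244
a 3.440 -> x -1.66 y -0.03 rz -0.284
a 3.480 -> x -1.89 y -0.01 rz -0.324
a 3.520 -> x -2.13 y 0.02 rz -0.364
a 3.560 -> x -2.36 y 0.07 rz -0.404
a 3.600 -> x -2.60 y 0.12 rz -0.444
a 3.640 -> x -2.83 y 0.17 rz -0.484
a 3.680 -> x -3.05 y 0.24 rz -0.524
a 3.720 -> x -3.28 y 0.32 rz -0.564
```

View pics/s4.png

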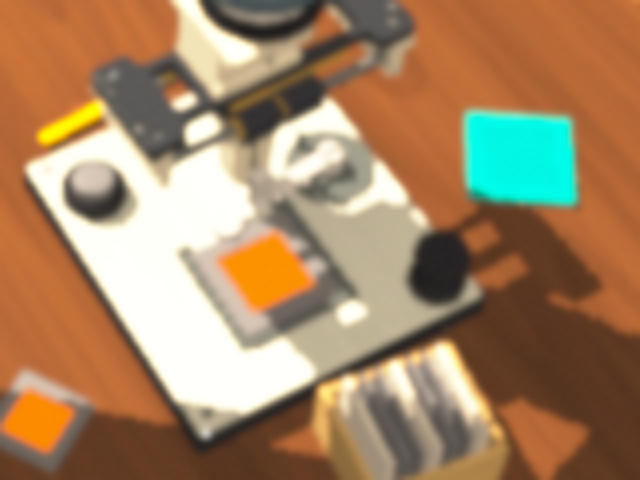

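The clip is being carried along: the tab sits at the fingertips near crop (265,185), and the nose is just at the slide's edge. I continue in smaller steps.

To row units: -1.18 cm is -0.0197, -0.24 cm is -0.004, -0.12 rad is -0.06.

Call:
{"method": "move_arm", "body": {"rows": [[-0.004, 0.0007, 0, 0, 0, -0.02], [-0.0078, 0.0002, 0, 0, 0, -0.04], [-0.0118, -0.0003, 0, 0, 0, -0.06], [-0.0158, -0.0007, 0, 0, 0, -0.08], [-0.0197, -0.0007, 0, 0, 0, -0.1], [-0.0197, -0.0007, 0, 0, 0, -0.1]]}}

```text
clock: 6.78
position: [0.607, -0.0848, 0.0452]
tool_rot: [-3.141, -0.001, 1.786]
contact_force: [-1.4, 2.5, 1.6]
width: 0.0003
grasp_force: 1.5
```

```bash
python3 arc.py 'np.arange(3.36,3.75,.02)'
```

```text
6.775 [ 0.607  -0.0848  0.0452] 1.7858813522107415 F [-1.3682  2.4963  1.6003]
now: radial 0.058168413462651114 offset 0.013226309913516268
a 3.360 -> x -0.09 y 0.01 rz -0.003
a 3.380 -> x -0.21 y -0.01 rz -0.023
a 3.400 -> x -0.32 y -0.03 rz -0.043
a 3.420 -> x -0.44 y -0.05 rz -0.063
a 3.440 -> x -0.56 y -0.07 rz -0.083
a 3.460 -> x -0.68 y -0.08 rz -0.103
a 3.480 -> x -0.80 y -0.09 rz -0.123
a 3.500 -> x -0.91 y -0.10 rz -0.143
a 3.520 -> x -1.03 y -0.11 rz -0.163
a 3.540 -> x -1.15 y -0.11 rz -0.183
a 3.560 -> x -1.27 y -0.12 rz -0.203
a 3.580 -> x -1.39 y -0.12 rz -0.223
a 3.600 -> x -1.51 y -0.11 rz -0.243
a 3.620 -> x -1.63 y -0.11 rz -0.263
a 3.640 -> x -1.74 y -0.10 rz -0.283
a 3.660 -> x -1.86 y -0.09 rz -0.303
a 3.680 -> x -1.98 y -0.08 rz -0.323
a 3.700 -> x -2.10 y -0.07 rz -0.343
a 3.720 -> x -2.22 y -0.05 rz -0.363
a 3.740 -> x -2.33 y -0.03 rz -0.383
```

To row units: -0.6 cm is -0.01, -0.08 cm is -0.0013, -0.08 rad is -0.04.

Call:
{"method": "move_arm", "body": {"rows": [[-0.0025, -0.0003, 0, 0, 0, -0.01], [-0.0045, -0.0007, 0, 0, 0, -0.02], [-0.0063, -0.001, 0, 0, 0, -0.03], [-0.0083, -0.0012, 0, 0, 0, -0.04], [-0.01, -0.0013, 0, 0, 0, -0.05], [-0.01, -0.0013, 0, 0, 0, -0.05]]}}

```text
clock: 7.52
position: [0.608, -0.0917, 0.0452]
tool_rot: [-3.141, -0.0, 1.887]
contact_force: [-2.0, 1.1, 0.6]
width: 0.0006
grasp_force: 1.3
```

```bash
python3 arc.py 'np.arange(3.46,3.75,.04)'
```

```text
7.525 [ 0.608  -0.0917  0.0452] 1.886892404991825 F [-2.0068  1.1431  0.6368]
now: radial 0.05779658620880118 offset 0.01214060939980533
a 3.460 -> x 0.02 y -0.02 rz -0.002
a 3.500 -> x -0.21 y -0.07 rz -0.042
a 3.540 -> x -0.45 y -0.10 rz -0.082
a 3.580 -> x -0.68 y -0.13 rz -0.122
a 3.620 -> x -0.92 y -0.15 rz -0.162
a 3.660 -> x -1.15 y -0.15 rz -0.202
a 3.700 -> x -1.39 y -0.15 rz -0.242
a 3.740 -> x -1.63 y -0.14 rz -0.282
```

To row units: -0.35 cm is -0.0058, -0.23 cm is -0.0038, -0.04 rad is -0.02.

Call:
{"method": "move_arm", "body": {"rows": [[-0.002, -0.0005, 0, 0, 0, -0.01], [-0.0038, -0.001, 0, 0, 0, -0.02], [-0.0058, -0.0013, 0, 0, 0, -0.03], [-0.0058, -0.0013, 0, 0, 0, -0.03]]}}

```text
clock: 8.02
position: [0.6085, -0.0953, 0.0453]
tool_rot: [3.142, 0.0, 1.947]
contact_force: [-1.2, 1.3, 0.4]
width: 0.0003
grasp_force: 1.3
```

```bash
python3 arc.py '[3.52,3.54,3.56,3.6]'
```

```text
8.025 [ 0.6085 -0.0953  0.0453] 1.9469798465896366 F [-1.1686  1.3169  0.3984]
now: radial 0.05775892223004072 offset 0.012082519507937076
a 3.520 -> x 0.03 y -0.03 rz -0.002
a 3.540 -> x -0.09 y -0.05 rz -0.022
a 3.560 -> x -0.20 y -0.07 rz -0.042
a 3.600 -> x -0.44 y -0.11 rz -0.082
```

To row units: -0.22 cm is -0.0037, -0.05 cm is -0.0008, -0.04 rad is -0.02.

Call:
{"method": "move_arm", "body": {"rows": [[-0.002, -0.0005, 0, 0, 0, -0.01], [-0.0037, -0.0008, 0, 0, 0, -0.02], [-0.0037, -0.0008, 0, 0, 0, -0.02]]}}

```text
clock: 8.4
position: [0.6086, -0.0966, 0.0452]
tool_rot: [-3.142, -0.001, 1.988]
contact_force: [-1.6, 5.1, 1.0]
width: 0.0004
grasp_force: 2.7
```

To row units: -0.12 cm is -0.002, -0.03 cm is -0.0005, -0.02 rad is -0.01.

Call:
{"method": "move_arm", "body": {"rows": [[-0.002, -0.0005, 0, 0, 0, -0.01], [-0.002, -0.0005, 0, 0, 0, -0.01]]}}

```text
clock: 8.65
position: [0.6084, -0.0969, 0.0452]
tool_rot: [-3.142, -0.003, 2.008]
contact_force: [-2.4, 7.1, 0.9]
width: 0.0006
grasp_force: 4.0
```

Stop found; the force climbs about 2 N per mm. I lean to about 10 N.

To row units: -0.1 cm is -0.0017, -0.06 cm is -0.001.

Call:
{"method": "move_arm", "body": {"rows": [[-0.001, 0, 0, 0, 0, 0], [-0.0017, 0, 0, 0, 0, 0], [-0.0017, 0, 0, 0, 0, 0]]}}

```text
clock: 9.02
position: [0.6084, -0.097, 0.0451]
tool_rot: [-3.141, -0.004, 2.008]
contact_force: [-3.7, 9.7, 1.2]
width: 0.0001
grasp_force: 5.2
```

Call:
{"method": "move_arm", "body": {"rows": [[0, 0, 0, 0, 0, 0], [0, 0, 0, 0, 0, 0], [0, 0, 0, 0, 0, 0], [0, 0, 0, 0, 0, 0], [0, 0, 0, 0, 0, 0]]}}

```text
clock: 9.65
position: [0.6084, -0.097, 0.0451]
tool_rot: [-3.141, -0.004, 2.008]
contact_force: [-4.5, 9.9, 1.5]
width: 0.0004
grasp_force: 5.2
```

Call:
{"method": "move_arm", "body": {"rows": [[0.005, 0, 0, 0, 0, 0], [0.0167, 0, 0, 0, 0, 0], [0.0333, 0, 0, 0, 0, 0], [0.0333, 0, -0.05, 0, 0, 0], [0.0333, 0, -0.1, 0, 0, 0], [0.0333, 0, -0.1167, 0, 0, 0], [0.0333, 0, -0.1167, 0, 0, 0]]}}

```text
clock: 10.52
position: [0.6013, -0.0814, 0.1158]
tool_rot: [3.14, 0.001, 2.007]
contact_force: [0.5, 0.4, -1.0]
width: 0.0006
grasp_force: 0.0
```

```bash
python3 - <<'E'
from h import *
np.set_printoptions(precision=4,suppress=True)
o=get_obs(); p=o['position']; y=o['tool_rot'][2]; print(p,y,o['contact_force'])
ex=np.array([np.cos(y),np.sin(y)]); ey=np.array([np.sin(y),-np.cos(y)])
e=np.array([.5242,-.0275])-p[:2]; print('to button',100*e@ex,100*e@ey, 'rz to yaw .0', )
s=snap('wrist'); cv2.imwrite('pics/w5.png',s['frame'][:,:,::-1])
d=s['depth'];K=s['intrinsics']; v,u=np.mgrid[:480,:640]
P=np.stack([(u-K[0,2])/K[0,0]*d,-(v-K[1,2])/K[1,1]*d,-d],-1)@s['c2w'][:3,:3].T+s['c2w'][:3,3]
m=(d>0)&(P[...,2]>.055)&(P[...,2]<.07)&(abs(P[...,0]-.61)<.03)&(abs(P[...,1]+.108)<.03)
if m.sum():
  c=P[m].mean(0); print(m.sum(),c,np.arctan2(c[1]+.0853,c[0]-.6667)%(2*np.pi))
E
```

```text
[ 0.6013 -0.0814  0.1158] 2.0069032900725867 [ 0.5109  0.4003 -1.0498]
to button 8.139740986420556 -4.716596826146363 rz to yaw .0
```

View pics/w5.png

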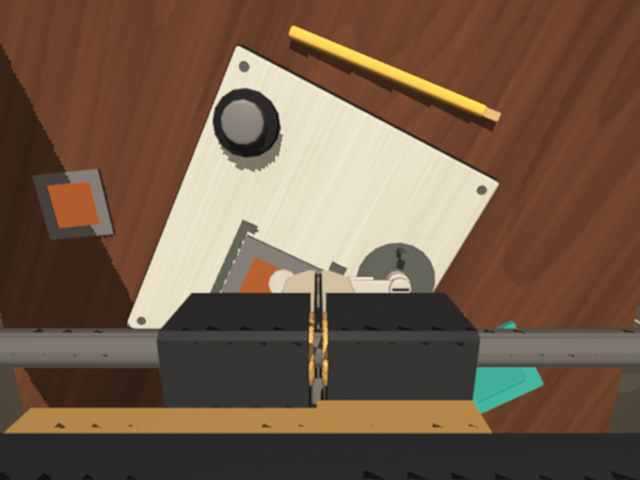

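The nose (283,283) rests on the slide's edge and the fingers are clear of the clip. Now the button.

To row units: 8.14 cm is 0.1357, 6.4 cm is 0.1067.

Call:
{"method": "move_arm", "body": {"rows": [[0.0667, -0.0383, 0, 0, 0, 0], [0.1357, -0.0783, 0, 0, 0, 0], [0.1357, -0.0783, 0.05, 0, 0, 0], [0.1357, -0.0783, 0.0967, 0, 0, 0], [0.1357, -0.0783, 0.1067, 0, 0, 0], [0.1357, -0.0783, 0.1067, 0, 0, 0], [0.1357, -0.0783, 0.1067, 0, 0, 0]]}}

```text
clock: 11.45
position: [0.5247, -0.0277, 0.052]
tool_rot: [3.141, 0.001, 2.007]
contact_force: [-0.6, 0.2, 0.2]
width: 0.0004
grasp_force: 0.0
```

To row units: 1.1 cm is 0.0183, 0.9 cm is 0.015.

Call:
{"method": "move_arm", "body": {"rows": [[0, 0, 0.005, 0, 0, 0], [0, 0, 0.01, 0, 0, 0], [0, 0, 0.015, 0, 0, 0], [0, 0, 0.0183, 0, 0, 0], [0, 0, 0.0183, 0, 0, 0]]}}

```text
clock: 12.08
position: [0.5245, -0.0276, 0.0406]
tool_rot: [3.141, 0.001, 2.007]
contact_force: [0.9, -1.2, 4.6]
width: 0.0005
grasp_force: 2.3
```

To row units: 0.3 cm is 0.005, 0.15 cm is 0.0025.

Call:
{"method": "move_arm", "body": {"rows": [[0, 0, 0.0025, 0, 0, 0], [0, 0, 0.005, 0, 0, 0], [0, 0, 0.005, 0, 0, 0]]}}

```text
clock: 12.45
position: [0.5246, -0.0276, 0.0399]
tool_rot: [3.14, 0.001, 2.007]
contact_force: [-6.2, -0.0, 24.0]
width: 0.0003
grasp_force: 12.3
```

24 N is too hard; I back off.

To row units: -0.2 cm is -0.0033.

Call:
{"method": "move_arm", "body": {"rows": [[0, 0, -0.0033, 0, 0, 0], [0, 0, -0.0033, 0, 0, 0]]}}

```text
clock: 12.7
position: [0.5245, -0.0276, 0.0402]
tool_rot: [3.141, 0.001, 2.007]
contact_force: [-1.4, 0.4, 9.6]
width: 0.0005
grasp_force: 4.8
```

```bash
python3 - <<'E'
from h import *
o=get_obs(); print(o)
s=snap('side'); a=cv2.resize(s['frame'][235:335,285:405,::-1],(480,400),interpolation=cv2.INTER_CUBIC)
s=snap('scene'); b=cv2.resize(s['frame'][215:290,210:320,::-1],(587,400),interpolation=cv2.INTER_CUBIC)[:,250:570]
cv2.imwrite('pics/m6.png',np.hstack([a,b]))
E
```

```text
{'clock': 12.7, 'joints': array([-2.64985301e-01,  4.04710687e-01,  1.81669968e+00, -1.13846800e-04,
        9.18714646e-01, -7.00999239e-01]), 'dq': array([-2.79305024e-04, -6.00541021e-05, -2.49485043e-03,  2.36585474e-04,
        3.51260987e-03, -1.57278511e-03]), 'tau': array([ 6.88032433e-02, -4.03502762e+01, -1.92211926e+01,  1.25286039e-01,
       -3.53051797e-01, -5.80487831e-04]), 'position': array([ 0.52448207, -0.02755421,  0.04021372]), 'tool_rot': array([3.14052951e+00, 1.01583004e-03, 2.00687875e+00]), 'contact_force': array([-1.3857194 ,  0.36051065,  9.6380652 ]), 'ft_torque': array([-0.04791686,  0.29800627, -0.0279545 ]), 'grasp_force': 4.81497157830745, 'width': 0.0005341833393864405}
```

View pics/m6.png

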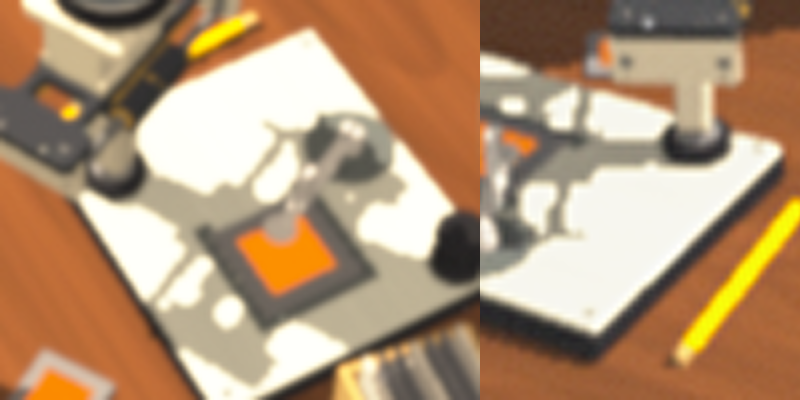

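Both crops show the fingertips centred in the round housing with the button apparently down, and the clip's nose still on the slide. I check the button's and housing's heights from the stored views.

```bash
python3 - <<'E'
from h import *
np.set_printoptions(precision=4,suppress=True)
for f in('w1.npz','w2.npz'):
    s=dict(np.load(f)); d=s['depth'];K=s['intrinsics']; v,u=np.mgrid[:480,:640]
    P=np.stack([(u-K[0,2])/K[0,0]*d,-(v-K[1,2])/K[1,1]*d,-d],-1)@s['c2w'][:3,:3].T+s['c2w'][:3,3]
    r=np.hypot(P[...,0]-.5242,P[...,1]+.0275)
    for a,b in((0,.005),(.005,.01),(.01,.013),(.0155,.018),(.018,.021),(.026,.035)):
        m=(r>a)&(r<b)&(P[...,2]<.1)&(v<270); print(f,a,b,m.sum(),np.percentile(P[m][:,2],[5,25,50,75,95]))
o=get_obs();s=snap('wrist');d=s['depth'];K=s['intrinsics']; v,u=np.mgrid[:480,:640]
P=np.stack([(u-K[0,2])/K[0,0]*d,-(v-K[1,2])/K[1,1]*d,-d],-1)@s['c2w'][:3,:3].T+s['c2w'][:3,3]
r=np.hypot(P[...,0]-.5242,P[...,1]+.0275)
m=(d>0)&(r<.022)&(P[...,2]<.06)&(v<290); 
Q=(P-o['position'])@R.from_euler('xyz',o['tool_rot']).as_matrix()
for x in np.arange(.004,.024,.002):
    k=m&(abs(Q[...,0]-x)<.001); print(x,k.sum(),np.percentile(P[k][:,2],[5,50,95]) if k.sum() else 0)
E
```

```text
w1.npz 0 0.005 78 [0.0435 0.0443 0.0448 0.0452 0.0458]
w1.npz 0.005 0.01 238 [0.0434 0.0443 0.0447 0.0452 0.0459]
w1.npz 0.01 0.013 202 [0.0428 0.0437 0.0444 0.0449 0.0457]
w1.npz 0.0155 0.018 250 [0.0335 0.0342 0.0346 0.0351 0.0358]
w1.npz 0.018 0.021 337 [0.0332 0.0341 0.0347 0.0351 0.0358]
w1.npz 0.026 0.035 1495 [0.014  0.0219 0.0226 0.0231 0.0239]
w2.npz 0 0.005 126 [0.0435 0.0443 0.0446 0.0451 0.0457]
w2.npz 0.005 0.01 382 [0.0436 0.0442 0.0447 0.0452 0.0459]
w2.npz 0.01 0.013 377 [0.0416 0.0436 0.0442 0.0448 0.0456]
w2.npz 0.0155 0.018 390 [0.0334 0.0342 0.0346 0.0352 0.0358]
w2.npz 0.018 0.021 580 [0.0323 0.0339 0.0345 0.0351 0.0358]
w2.npz 0.026 0.035 2157 [0.0212 0.0221 0.0226 0.0232 0.0239]
0.004 105 [0.0334 0.0346 0.0449]
0.006 152 [0.0333 0.0346 0.0451]
0.008 857 [0.034  0.0473 0.0591]
0.01 631 [0.0338 0.0394 0.0587]
0.012 333 [0.0334 0.0354 0.0388]
0.014 311 [0.033  0.0349 0.0378]
0.016 270 [0.0285 0.0345 0.0355]
0.018000000000000002 240 [0.0228 0.0344 0.0354]
0.02 200 [0.0227 0.0341 0.0354]
0.022000000000000002 112 [0.0225 0.0325 0.0349]
```

The button stands 22 mm above the plate (0.046 corrected), so fully down is 0.040. It is pressed right down, with 9.6 N on its stop. I let it up.

To row units: -7 cm is -0.1167, -4 cm is -0.0667.

Call:
{"method": "move_arm", "body": {"rows": [[0, 0, -0.0167, 0, 0, 0], [0, 0, -0.0667, 0, 0, 0], [0, 0, -0.1167, 0, 0, 0], [0, 0, -0.1167, 0, 0, 0], [0, 0, -0.1167, 0, 0, 0]]}}

```text
clock: 13.48
position: [0.5231, -0.0271, 0.1085]
tool_rot: [-3.14, -0.001, 2.007]
contact_force: [0.6, 0.3, -0.1]
width: 0.0006
grasp_force: 0.0
```

```bash
python3 arc.py '[3.53]' -.024; python3 - <<'E'
from h import *
np.set_printoptions(precision=4,suppress=True)
for n in('wrist','side'):
    s=snap(n);d=s['depth'];K=s['intrinsics']; v,u=np.mgrid[:480,:640]
    P=np.stack([(u-K[0,2])/K[0,0]*d,-(v-K[1,2])/K[1,1]*d,-d],-1)@s['c2w'][:3,:3].T+s['c2w'][:3,3]
    r=np.hypot(P[...,0]-.5242,P[...,1]+.0275); m=(d>0)&(r<.009)&(P[...,2]<.06)
    print(n,'button z',np.median(P[m][:,2]),m.sum())
    m=(d>0)&(P[...,2]>.055)&(P[...,2]<.07)&(abs(P[...,0]-.61)<.03)&(abs(P[...,1]+.108)<.03)
    if m.sum(): c=P[m].mean(0); print(m.sum(),c,np.arctan2(c[1]+.0853,c[0]-.6667)%(2*np.pi))
E
```

```text
13.475 [ 0.5231 -0.0271  0.1085] 2.0068378046784066 F [ 0.5807  0.3495 -0.1105]
now: radial 0.10555517957196299 offset 0.11334508361980726
a 3.530 -> x -13.46 y 4.65 rz 0.048
wrist button z 0.04465168555547824 559
side button z 0.04467611465560917 33
25 [ 0.6126 -0.1118  0.0612] 3.5978591085028624
```

To row units: -13.6 cm is -0.2267, 4.65 cm is 0.0775, 0.04 rad is 0.02.

Call:
{"method": "move_arm", "body": {"rows": [[-0.0667, 0.0233, 0, 0, 0, 0], [-0.1333, 0.0467, 0, 0, 0, 0], [-0.2, 0.0683, 0, 0, 0, 0.02], [-0.2267, 0.0775, 0, 0, 0, 0.02], [-0.2267, 0.0775, 0, 0, 0, 0.02], [-0.2267, 0.0775, 0.05, 0, 0, 0.02], [-0.2267, 0.0775, 0.0833, 0, 0, 0.02], [-0.2267, 0.0775, 0.1033, 0, 0, 0.02], [-0.2267, 0.0775, 0.1033, 0, 0, 0.02], [-0.2267, 0.0775, 0.1033, 0, 0, 0.02]]}}

```text
clock: 14.82
position: [0.624, -0.131, 0.0481]
tool_rot: [3.141, 0.001, 1.967]
contact_force: [-0.3, -0.8, 0.1]
width: 0.0007
grasp_force: 0.0
```

```bash
python3 arc.py 'np.arange(3.56,2.2,-.08)' -.0125
```

```text
14.825 [ 0.624  -0.131   0.0481] 1.967111492900564 F [-0.3492 -0.8434  0.0809]
now: radial 0.056996217342890426 offset -0.025647243719165203
a 3.560 -> x 1.19 y -0.07 rz -0.022
a 3.480 -> x 1.65 y -0.16 rz 0.058
a 3.400 -> x 2.12 y -0.22 rz 0.138
a 3.320 -> x 2.60 y -0.23 rz 0.218
a 3.240 -> x 3.07 y -0.21 rz 0.298
a 3.160 -> x 3.54 y -0.15 rz 0.378
a 3.080 -> x 4.01 y -0.06 rz 0.458
a 3.000 -> x 4.46 y 0.08 rz 0.538
a 2.920 -> x 4.91 y 0.25 rz 0.618
a 2.840 -> x 5.33 y 0.45 rz 0.698
a 2.760 -> x 5.74 y 0.69 rz 0.778
a 2.680 -> x 6.13 y 0.96 rz 0.858
a 2.600 -> x 6.50 y 1.26 rz 0.938
a 2.520 -> x 6.84 y 1.59 rz 1.018
a 2.440 -> x 7.16 y 1.95 rz 1.098
a 2.360 -> x 7.44 y 2.32 rz 1.178
a 2.280 -> x 7.70 y 2.73 rz 1.258
```

To row units: 4.46 cm is 0.0743, 4.01 cm is 0.0668, 0.22 rad is 0.11.

Call:
{"method": "move_arm", "body": {"rows": [[0.01, 0, 0.0033, 0, 0, 0], [0.0183, -0.0008, 0.0033, 0, 0, 0], [0.0233, -0.002, 0.0033, 0, 0, 0.01], [0.0275, -0.0027, 0.0033, 0, 0, 0.03], [0.0317, -0.0033, 0.0033, 0, 0, 0.05], [0.0353, -0.0037, 0.0033, 0, 0, 0.07], [0.0433, -0.0038, 0.0033, 0, 0, 0.11], [0.0512, -0.0035, 0.0033, 0, 0, 0.15], [0.059, -0.0025, 0.0033, 0, 0, 0.19], [0.0668, -0.001, 0.0033, 0, 0, 0.23], [0.0743, 0.0013, 0.0033, 0, 0, 0.27], [0.0743, 0.0013, 0.0033, 0, 0, 0.27]]}}

```text
clock: 16.32
position: [0.6069, -0.0892, 0.0455]
tool_rot: [-3.141, -0.0, 1.427]
contact_force: [-0.8, -0.7, -0.4]
width: 0.0007
grasp_force: 0.0
```

```bash
python3 arc.py 'np.arange(3.0,2.1,-.06)' -.0125
```

```text
16.325 [ 0.6069 -0.0892  0.0455] 1.427304953177622 F [-0.8204 -0.6547 -0.4008]
now: radial 0.05861145368924679 offset -0.012363639445705373
a 3.000 -> x -0.02 y 0.06 rz -0.002
a 2.940 -> x 0.33 y -0.00 rz 0.058
a 2.880 -> x 0.68 y -0.05 rz 0.118
a 2.820 -> x 1.03 y -0.07 rz 0.178
a 2.760 -> x 1.39 y -0.07 rz 0.238
a 2.700 -> x 1.74 y -0.05 rz 0.298
a 2.640 -> x 2.10 y -0.01 rz 0.358
a 2.580 -> x 2.45 y 0.05 rz 0.418
a 2.520 -> x 2.80 y 0.14 rz 0.478
a 2.460 -> x 3.14 y 0.24 rz 0.538
a 2.400 -> x 3.47 y 0.36 rz 0.598
a 2.340 -> x 3.79 y 0.51 rz 0.658
a 2.280 -> x 4.11 y 0.67 rz 0.718
a 2.220 -> x 4.42 y 0.85 rz 0.778
a 2.160 -> x 4.71 y 1.05 rz 0.838
```

To row units: 3.65 cm is 0.0608, 3.47 cm is 0.0578, 0.36 rad is 0.18.

Call:
{"method": "move_arm", "body": {"rows": [[0.0055, 0, 0, 0, 0, 0.03], [0.0113, -0.0008, 0, 0, 0, 0.06], [0.0172, -0.0012, 0, 0, 0, 0.09], [0.0232, -0.0012, 0, 0, 0, 0.12], [0.029, -0.0008, 0, 0, 0, 0.15], [0.035, -0.0002, 0, 0, 0, 0.18], [0.0408, 0.0008, 0, 0, 0, 0.21], [0.0467, 0.0023, 0, 0, 0, 0.24], [0.0523, 0.004, 0, 0, 0, 0.27], [0.0578, 0.006, 0, 0, 0, 0.3], [0.0608, 0.0072, 0, 0, 0, 0.315], [0.0608, 0.0072, 0, 0, 0, 0.315]]}}

```text
clock: 17.82
position: [0.6163, -0.0539, 0.0452]
tool_rot: [-3.141, 0.0, 0.798]
contact_force: [-0.9, 1.1, -0.1]
width: 0.0003
grasp_force: 0.4
```

```bash
python3 arc.py 'np.arange(2.37,2.1,-.03)' -.0125
```

```text
17.825 [ 0.6163 -0.0539  0.0452] 0.7980293196573729 F [-0.8544  1.078  -0.0848]
now: radial 0.05801519683931814 offset -0.012732791428828445
a 2.370 -> x 0.02 y 0.00 rz -0.001
a 2.340 -> x 0.19 y -0.03 rz 0.029
a 2.310 -> x 0.37 y -0.06 rz 0.059
a 2.280 -> x 0.54 y -0.09 rz 0.089
a 2.250 -> x 0.72 y -0.11 rz 0.119
a 2.220 -> x 0.90 y -0.12 rz 0.149
a 2.190 -> x 1.07 y -0.13 rz 0.179
a 2.160 -> x 1.25 y -0.13 rz 0.209
a 2.130 -> x 1.43 y -0.13 rz 0.239
a 2.100 -> x 1.61 y -0.12 rz 0.269
```

To row units: 0.57 cm is 0.0095, 0.37 cm is 0.0062, 0.06 rad is 0.03.

Call:
{"method": "move_arm", "body": {"rows": [[0.002, -0.0003, 0, 0, 0, 0.01], [0.004, -0.0007, 0, 0, 0, 0.02], [0.0062, -0.001, 0, 0, 0, 0.03], [0.008, -0.0013, 0, 0, 0, 0.04], [0.0095, -0.0015, 0, 0, 0, 0.0475], [0.0095, -0.0015, 0, 0, 0, 0.0475]]}}

```text
clock: 18.58
position: [0.6196, -0.0496, 0.0452]
tool_rot: [-3.141, 0.001, 0.702]
contact_force: [-3.7, -2.6, 0.0]
width: 0.0004
grasp_force: 1.8
```

To row units: 0.12 cm is 0.002, -0.02 cm is -0.0003, 0.02 rad is 0.01.

Call:
{"method": "move_arm", "body": {"rows": [[0.002, -0.0003, 0, 0, 0, 0.01], [0.002, -0.0003, 0, 0, 0, 0.01]]}}

```text
clock: 18.82
position: [0.6196, -0.0492, 0.0452]
tool_rot: [-3.141, 0.003, 0.681]
contact_force: [-4.7, -4.3, 2.1]
width: 0.0004
grasp_force: 3.6
```

To row units: 0.08 cm is 0.0013, 0.05 cm is 0.0008.

Call:
{"method": "move_arm", "body": {"rows": [[0.0008, 0, 0, 0, 0, 0], [0.0013, 0, 0, 0, 0, 0], [0.0013, 0, 0, 0, 0, 0], [0.0013, 0, 0, 0, 0, 0]]}}

```text
clock: 19.32
position: [0.6196, -0.0492, 0.0451]
tool_rot: [-3.141, 0.004, 0.682]
contact_force: [-6.9, -4.8, 2.0]
width: 0.0005
grasp_force: 4.6
```

To row units: -15 cm is -0.25, -13 cm is -0.2167.

Call:
{"method": "move_arm", "body": {"rows": [[-0.005, 0, 0, 0, 0, 0], [-0.0167, 0, 0, 0, 0, 0], [-0.03, 0, 0, 0, 0, 0], [-0.03, 0, -0.0667, 0, 0, 0], [-0.0667, 0, -0.15, 0, 0, 0], [-0.1167, 0, -0.2167, 0, 0, 0], [-0.15, 0, -0.25, 0, 0, 0], [-0.15, 0, -0.25, 0, 0, 0], [-0.15, 0, -0.25, 0, 0, 0]]}}

```text
clock: 20.45
position: [0.5514, -0.1043, 0.1946]
tool_rot: [-3.141, -0.0, 0.681]
contact_force: [0.3, -0.0, -0.7]
width: 0.0004
grasp_force: 0.0
```

```bash
python3 - <<'E'
from h import *
np.set_printoptions(precision=4,suppress=True)
print(get_obs()['position'],get_obs()['contact_force'])
s=snap('wrist'); save(s,'w7.png')
d=s['depth'];K=s['intrinsics']; v,u=np.mgrid[:480,:640]
P=np.stack([(u-K[0,2])/K[0,0]*d,-(v-K[1,2])/K[1,1]*d,-d],-1)@s['c2w'][:3,:3].T+s['c2w'][:3,3]
m=(d>0)&(P[...,2]>.055)&(P[...,2]<.07)&(np.hypot(P[...,0]-.6667,P[...,1]+.0853)<.07)
if m.sum(): c=P[m].mean(0); print(m.sum(),c,np.arctan2(c[1]+.0853,c[0]-.6667)%(2*np.pi))
f=s['frame'].astype(int); m=((f[...,0]>150)&(f[...,1]<130)&(f[...,2]<80)&(P[...,2]>.015)&(P[...,2]<.05)&(abs(P[...,0]-.585)<.05)).astype(np.uint8)
print('slide',m.sum(),P[m>0].mean(0))
E
```

```text
[ 0.5514 -0.1043  0.1946] [ 0.2742 -0.0137 -0.7141]
248 [ 0.6295 -0.0407  0.0626] 2.2667852176393457
slide 2275 [ 0.5866 -0.135   0.0257]
```

View pics/w7.png

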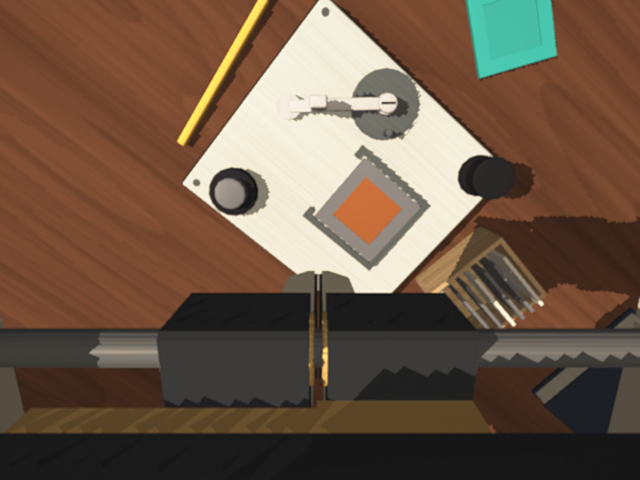

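The final view shows the clip against its rest stop (nose 290,105; pivot 388,103), the slide flat in its nest (370,210), the button up (232,190) and the fingers clear.

```bash
python3 -c "
from bench import ticket
print(ticket.job_done())"
```

```text
the job is handed in; nothing more can be done
None
```

The job is handed in; no verdict came back. The clip was leaned home at about 10 N and let go, the button was pressed right down and let up, and the clip was swung back to its rest stop with the slide still flat in its nest. The one risk is the button press, which read 24 N at its peak against the 25 N limit; the button sprang back up.

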